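Open the latched gate of a stowage bay in a mobile eye clinic

ROBOT

A 7-joint arm with a two-finger parallel gripper is mounted at the origin on the work surface. World frame = base frame: x ahead of the robot, y to its left, z up, the work surface at z = 0. Lengths are in m, angles in rad, forces in N, time in s.
With the tool pointing down it reaches from about 0.425 to 0.825 m from the base axis. Payload 3.6 kg.
Tool frame: the origin (TCP) lies where the fingers leave the gripper's body, on its centre line; the fingertips stand 73 mm ahead of it and the grasp point (between the pads) lies 54 mm ahead of it; x points along the fingers, y is the direction in which the jaws open and shut, and the axes are right-handed (so a half turn about x gives the same grasp; the last joint's range is limited). The gripper opens to 85 mm and grips with 20 to 120 N. Pads are 22 mm wide; open, the fingers measure 114 mm over their backs; the gripper's body (76 mm by 85 mm) begins 54 mm behind the grasp point. The pads swing forward as they close: fully open they stand 13 mm farther back than shut.
Start: joints at [-1.262, 0.615, -0.013, 1.423, 0.008, 1.103, -0.04], TCP at [0.214, 0.614, 0.304] pointing down, gripper open.
Joint ranges: [-3.12, 3.12], [-0.3, 2.06], [-1.34, 1.32], [0.26, 2.42], [-1.36, 4.5], [0.01, 1.98], [-2.84, 2.84]. Speed limits (rad/s): [2.79, 2.79, 3.14, 3.14, 3.14, 3.14, 3.14].

INTERFACE

Orientations are given as a unit quaternion [x, y, z, w].
In Python, from station import arm, snapshot, camera_info, ticket gives the robot as it stands. Calls block until the motion is done:
- arm.movep(position, orientation): joint-space move of the TCP to a pose.
- arm.line_to(position, velocity=0.15, ori=None): straight line of the TCP; ori=None keeps the orientation; velocity is the mean speed in m/s.
- arm.move_j(angles): joint-space move.
- arm.move_gripper(opening, effort=None): opening from 0.0 (shut) to 1.0 (fully open); effort is the grip in N (None keeps the last); returns when the fingers have stopped.
- arm.pause(seconds).
- arm.ik(position, orientation): joint angles nearest the present ones, or None.
- snapshot(name): name is "side" or "top"; returns the picture (420x560x3 uint8, blue, green, red); there is no depth.
- camera_info(name): a dict with "fx", "fy", "cx", "cy" (pixels), "dist_coeffs" ([k1, k2, p1, p2, k3] as OpenCV has them; the pictures are not rectified), "R" (3x3) and "t" (3): a world point X has camera coordinates R X + t. Camera axes: x right, y down, z forward; pixel columns grow to the right and rows downward; lengths in m; the calibration is good to about 2 mm. A picture is of the moment at which its call begins. camera_info takes no time and is no camera call.
A pose or a line that the arm cannot do raises arm.MotionError and nothing moves.
- ticket.finish_job(): hands the job in, once; it reports no verdict.
Readings, each from a call of its own:
- arm.read_time(): time.
- arm.read_joint_positions(): joint angles.
- arm.read_dq(): joint speeds.
- arm.read_effort(): joint torques, N m.
- arm.read_tool_pos(): TCP position.
- arm.read_eef_rot(): TCP orientation.
- arm.read_ft_force(): force on the tool from outside, world axes, zero at the start.
- arm.read_wrist_torque(): the same for the moment, N m.
- arm.read_opening(): opening from 0.0 (shut) to 1.0 (fully open).
Only numpy, scipy, OpenCV 4.12 (cv2) and the standard library are available. Lean on these libraries where they do the work, as an engineer would, in place of code of your own. Each camera call takes 0.05 s, during which the arm holds its last target.

TASK

Open the stowage bay so that the travel case can be taken out: press the gate's thumb lever to lift the latch bar out of its catch and, keeping it lifted, draw the gate towards you; then swing the gate wide open to about a right angle and let go, so that the lever springs back up. Work with a light hand: feel for the latch rather than forcing the lever or the gate, do not fling the gate, and leave the case and the small things around the bay where they are.

Things in the scene. Friction and masses are not known exactly. Their poses are not given: they have to be found in the camera images.
- bay: Open-topped bay fenced with aluminium tube, 320 mm wide, 230 deep, 150 high (catch post 182). Origin: counter level, middle of its front; x points into the bay, y along the front to the hinge side. Gate hinge axis (vertical) at x 0, y +137.5 mm. A hooded catch for the latch bar is on the post at x 55, y -135, clamped at any height in a 18 mm range, top at most 167 mm high.
- gate: Tube gate in the bay's front, 245 mm wide, 20 thick, 12 to 146 mm above the counter. Origin: on the hinge axis at counter level; z up, the gate runs along its -y, its front looks along its -x. Frame parallel to the bay's when shut; the free end swings to the bay's -x, at most 89 degrees, and stays where left (1 N at the free end moves it). The steel latch bar lies behind it, 122 to 138 mm high.
- thumb_pad (a point): Top middle of the steel thumb piece in front of the gate: plate 36 deep x 44 wide, 10 mm lip to pull by, 20 mm outside this point; in the gate frame x -47, y -195, z 140 mm at rest. Axes: the lever's; y along the gate. Pressed (1 to 2 N, 3 to 5 N as the bar lifts) it tips down 7 to 27 mm till the bar clears the catch; 2 mm lower the bar meets the hood: stop there, 14 N strains it. Springs up.
- case_front (a point): Middle of the front face of the black travel case with aluminium edges, 110 x 210 x 66 mm, that lies in the bay behind the gate. Leave it where it is.
- drop_bottle: White eye-drop bottle, 26 mm across, 68 high, standing in the bay between gate and case; origin under its middle. Leave alone.
- trial_frame: Steel optical trial frame, about 140 x 120 x 53 mm, on the counter to the right of the bay; origin under the middle of its front. Leave alone.
- occluder: Flat black paddle, 60 mm disc (its middle is the origin) with a 130 mm handle along its -x, 5 mm thick, to the left of the bay. Leave alone.
- pen_torch: Aluminium pen torch, 122 x 17 mm, lying along its x from its origin, to the left of the bay. Leave alone.

How it is judged:
By the outcome, as a careful person would: the job done as asked, in the order asked, and still so for the second after the job is handed in, with the robot touching nothing.
It also fails if it takes over 54 s, if anything falls off the work surface, if the arm or the gripper's body presses on something with over 40 N, if the wrist force passes 120 N, or if a joint passes its speed limit or range.

## Working session

There is one attempt and no reset: what is moved stays moved. The work goes in short steps, each a Python script; the robot and the scene stay as the last script left them, time stands still between calls to the robot, and variables do not carry over. Pictures are saved under pics/ and viewed, and the job is handed in when it is done.

```bash
mkdir -p pics; ls; python3 - <<'E'
from station import arm, snapshot, camera_info, ticket
import cv2
for n in("side","top"):
    cv2.imwrite(f"pics/{n}0.png",snapshot(n)); c=camera_info(n)
    print({k:(v if not hasattr(v,'tolist') else v.tolist()) for k,v in c.items()})
print(arm.read_time(),arm.read_tool_pos(),arm.read_eef_rot(),arm.read_ft_force())
E
```

```text
pics
{'fx': 538.1215070312513, 'fy': 538.1215070312513, 'cx': 277.50382000675074, 'cy': 204.39066450316238, 'dist_coeffs': [-0.11252190408156111, 0.0, 0.0, 0.0, 0.0], 'R': [[0.43481871859403054, -0.9004750119877467, -0.00879970146724828], [-0.7187140983260164, -0.3411297916563613, -0.6058716944303546], [0.5425704809770492, 0.2697688233101723, -0.7955137051881497]], 't': [-0.287637042539966, 0.5673542781423393, 0.9996635002335276]}
{'fx': 437.0001306630656, 'fy': 437.0001306630656, 'cx': 281.8185206751156, 'cy': 213.57950970592475, 'dist_coeffs': [-0.028545891648258513, 0.0, 0.0, 0.0, 0.0], 'R': [[-0.00045339116836198737, -0.9998999470217402, -0.01413825952407458], [-0.9935998821889174, 0.002047446666639418, -0.11293839947651274], [0.11295604698561984, 0.013996567724585266, -0.9935013978557421]], 't': [0.004251869823680735, 0.6748496564248894, 0.973569975499816]}
0.1 [0.21336333 0.61342855 0.30287064] [ 0.1169803   0.69735966 -0.11859935  0.69709347] [ 0.08920059 -1.01684822 -0.11883709]
```

View pics/side0.png

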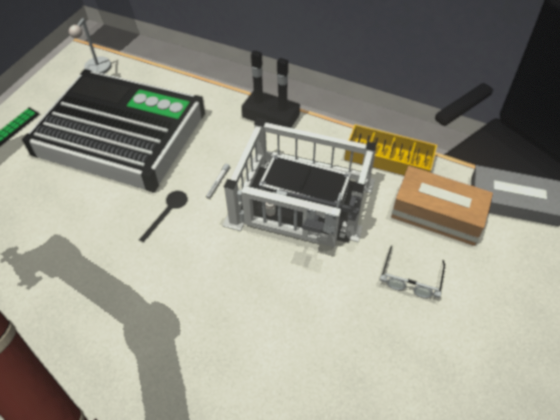

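View pics/top0.png

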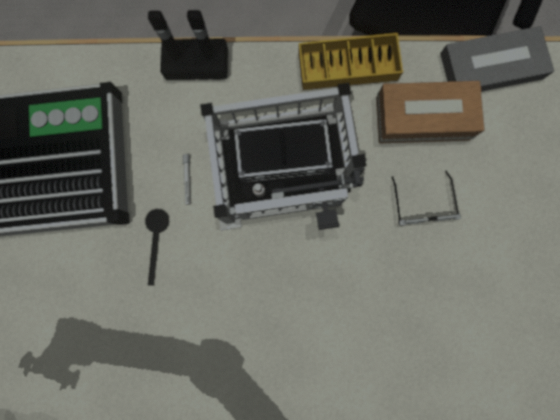

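Both pictures show the bay with the thumb pad at its lower right: side about (308,255), top about (328,218). I'll zoom in for details.

```bash
python3 - <<'E'
import cv2
a=cv2.imread("pics/top0.png")[75:240,190:380]; cv2.imwrite("pics/top0z.png",cv2.resize(a,None,fx=4,fy=3.6*1,interpolation=cv2.INTER_CUBIC))
a=cv2.imread("pics/side0.png")[115:280,215:390]; cv2.imwrite("pics/side0z.png",cv2.resize(a,None,fx=4,fy=3.6,interpolation=cv2.INTER_CUBIC))
E
```

```text
(no output)
```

View pics/top0z.png

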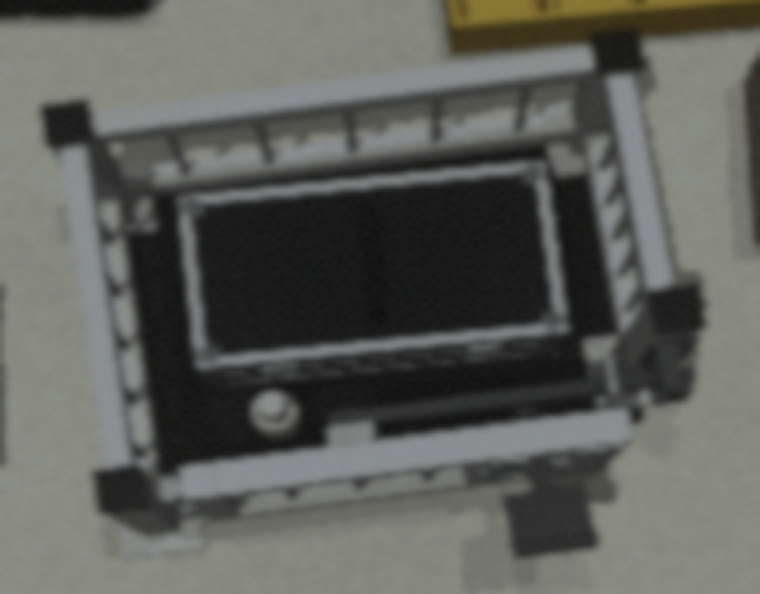

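View pics/side0z.png

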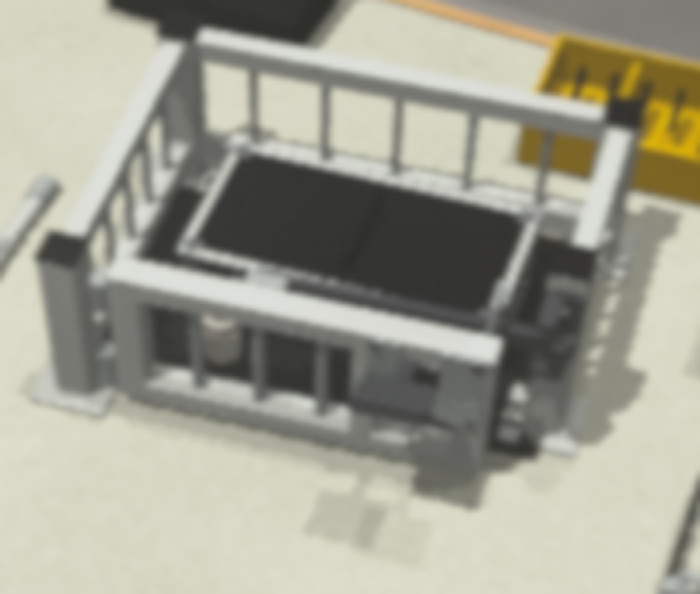

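The top zoom shows the gate's top rail from about (183,480) to (630,425). The pad plate has its corners near (510,497), (585,487), (595,547) and (517,556), and the catch post cap is at (675,305). Next I'll cast these to 3D and check them against the given sizes.

```bash
cat > h.py <<'E'
import numpy as np, cv2
from station import arm, snapshot, camera_info, ticket
from scipy.spatial.transform import Rotation as Rn
def ray(n,uv):
    c=camera_info(n);K=np.array([[c['fx'],0,c['cx']],[0,c['fy'],c['cy']],[0,0,1]])
    p=cv2.undistortPoints(np.array(uv,float).reshape(-1,1,2),K,np.array(c['dist_coeffs'])).reshape(-1,2)
    R=np.array(c['R']);t=np.array(c['t'])
    return -R.T@t,(np.c_[p,np.ones(len(p))])@R
def plane(n,uv,z):
    o,d=ray(n,uv); return o+d*((z-o[2])/d[:,2])[:,None]
def tri(uvs,uvt):
    o1,d1=ray('side',uvs);o2,d2=ray('top',uvt);out=[]
    for a,b in zip(d1,d2):
        s=np.linalg.lstsq(np.c_[a,-b],o2-o1,rcond=None)[0];p=o1+a*s[0];q=o2+b*s[1];out.append(np.r_[(p+q)/2,np.linalg.norm(p-q)])
    return np.array(out)
def proj(n,X):
    c=camera_info(n);K=np.array([[c['fx'],0,c['cx']],[0,c['fy'],c['cy']],[0,0,1]])
    return cv2.projectPoints(np.array(X,float).reshape(-1,1,3),cv2.Rodrigues(np.array(c['R']))[0],np.array(c['t']),K,np.array(c['dist_coeffs']))[0].reshape(-1,2)
def tz(p): return np.array(p)/[4,3.6]+[190,75]
def sz(p): return np.array(p)/[4,3.6]+[215,115]
E
python3 - <<'E'
from h import *
np.set_printoptions(precision=4,suppress=True)
g=plane('top',tz([[183,466],[185,497],[628,410],[632,440]]),.146);print('gate top L-back,L-front,R-back,R-front\n',g)
e=g[2:].mean(0)-g[:2].mean(0);print('len',np.linalg.norm(e),'ang',np.degrees(np.arctan2(-e[0],-e[1])))
print('posts hinge',plane('top',tz([[120,490]]),.15),'BL',plane('top',tz([[67,125]]),.15),'BR',plane('top',tz([[617,50]]),.15),'catch',plane('top',tz([[675,305]]),.182))
print('pad corners',plane('top',tz([[510,497],[585,487],[595,547],[517,556]]),.14))
# top rail by mask
im=snapshot('top');hsv=cv2.cvtColor(im,cv2.COLOR_BGR2HSV)
sub=im[160:225,225:355].astype(int)
m=((sub.max(2)>140)&((sub[...,0]-sub[...,2])>-6)).astype(np.uint8)
n,l,s,c=cv2.connectedComponentsWithStats(m)
for i in range(1,n):
    if s[i,4]>80:
        r=cv2.minAreaRect(np.argwhere(l==i)[:,::-1].astype(np.float32));b=cv2.boxPoints(r)+[225,160]
        print(s[i],b.tolist());print(plane('top',b,.146))
E
```

```text
gate top L-back,L-front,R-back,R-front
 [[ 0.6819  0.0975  0.146 ]
 [ 0.6639  0.0963  0.146 ]
 [ 0.714  -0.1336  0.146 ]
 [ 0.6965 -0.1353  0.146 ]]
len 0.23360672099196142 ang -7.950755536554068
posts hinge [[0.6675 0.1295 0.15  ]] BL [[0.8847 0.1613 0.15  ]] BR [[ 0.9291 -0.1312  0.15  ]] catch [[ 0.7672 -0.1533  0.182 ]]
pad corners [[ 0.6642 -0.0722  0.14  ]
 [ 0.67   -0.1113  0.14  ]
 [ 0.6352 -0.1159  0.14  ]
 [ 0.6301 -0.0755  0.14  ]]
[ 11  30 111  22 706] [[235.32231044769287, 205.37939834594727], [345.3031692504883, 189.2488670349121], [346.2450408935547, 195.67072677612305], [236.2641830444336, 211.8012580871582]]
[[ 0.6799  0.0984  0.146 ]
 [ 0.7132 -0.13    0.146 ]
 [ 0.6997 -0.1318  0.146 ]
 [ 0.6665  0.0963  0.146 ]]
```

The gate yaw is about 8°. The pad measures 35 x 40 mm, close to the stated size, but the hinge estimates differ by about 10 mm in y. I'll triangulate distinct points across both views to resolve that.

```bash
python3 - <<'E'
from h import *
ims={n:np.mean([snapshot(n).astype(float) for _ in range(4)],0).astype(np.uint8) for n in('top','side')}
def crop(n,x0,y0,w,h,f,o):
    a=cv2.resize(ims[n][y0:y0+h,x0:x0+w],None,fx=f,fy=f,interpolation=cv2.INTER_LANCZOS4)
    a=np.clip(a.astype(float)*1.5,0,255).astype(np.uint8)
    for i in range(0,w,10): cv2.putText(a,str(x0+i),(i*f,8),0,.3,(0,0,255));cv2.line(a,(i*f,10),(i*f,14),(0,0,255))
    for j in range(0,h,10): cv2.putText(a,str(y0+j),(0,j*f+4),0,.3,(0,255,255));cv2.line(a,(20,j*f),(24,j*f),(0,255,255))
    return a
A=crop('top',300,165,75,70,8,0);B=crop('side',290,195,75,70,8,0)
cv2.imwrite('pics/A.png',A);cv2.imwrite('pics/B.png',B)
cv2.imwrite('pics/C.png',crop('top',205,185,50,40,8,0));cv2.imwrite('pics/D.png',crop('side',218,165,50,70,8,0))
E
```

```text
(no output)
```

View pics/A.png

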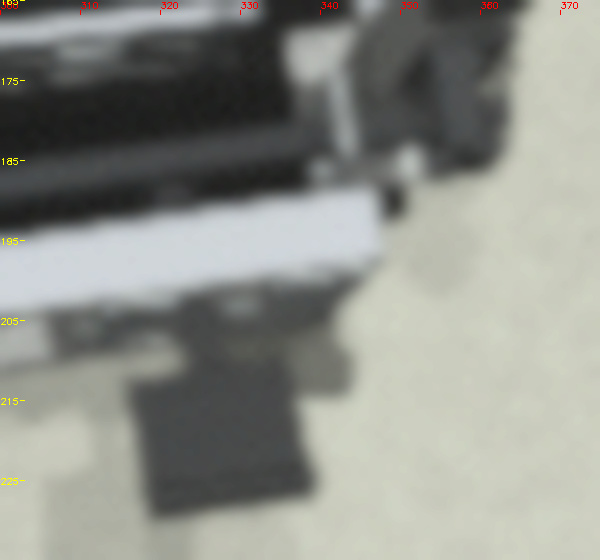

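View pics/B.png

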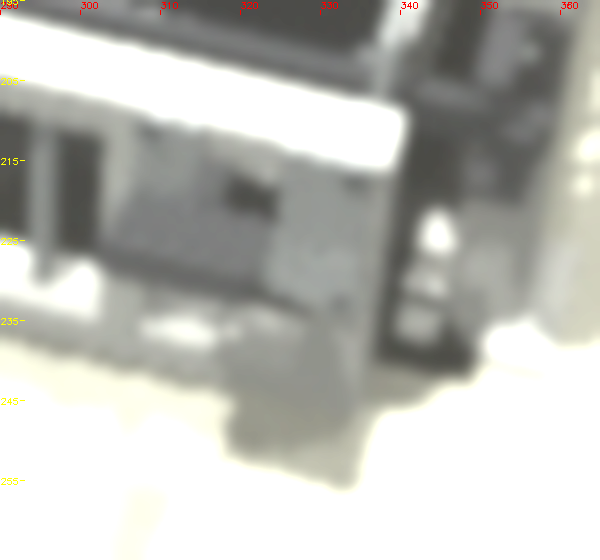

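View pics/C.png

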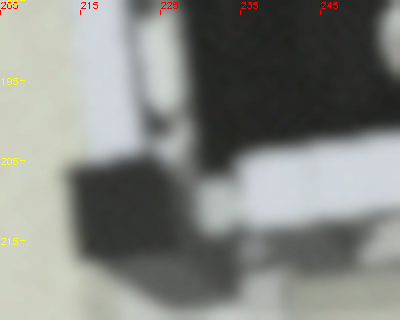

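View pics/D.png

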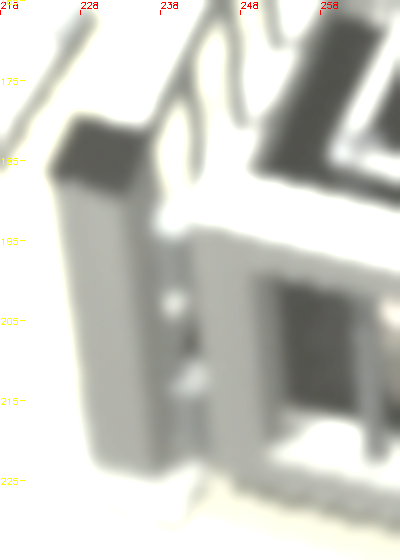

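In the side view the pad is the dark plate at about (303–324, 217–232), and the dark blob below it is its shadow. In the top view its outer corners are (319,229) and (339.5,226.5). Triangulating these now.

```bash
python3 - <<'E'
from h import *
np.set_printoptions(precision=4,suppress=True)
print('pad outer L,R\n',tri([[302.5,226],[323.5,231]],[[319,229],[339.5,226.5]]))
print('pad inner L',tri([[305,215.5]],[[316,212.5]]))
print('gate R front, back\n',tri([[338,215.5],[340.5,208.5]],[[347,197.5],[347,188.5]]))
print('gate L front',tri([[241.5,193]],[[235.5,213]]))
print('hinge cap corners L-back,R-front,L-front\n',tri([[227,179.5],[233,189],[223.5,186]],[[214,206.5],[225.5,214.5],[216,217]]))
print('planes R end',plane('side',[[338,215.5],[340.5,208.5]],.146))
print('hinge cap side z150',plane('side',[[230,184]],.150), 'top',plane('top',[[220,211]],.15))
th=np.radians(8);hg=np.array([.6705,.1075])
R=np.array([[np.cos(th),-np.sin(th)],[np.sin(th),np.cos(th)]])
def G(x,y,z): return np.r_[hg+R@[x,y],z]
for nm,p in dict(pad=(-.047,-.195,.14),end=(-.01,-.245,.146),endb=(.01,-.245,.146)).items(): print(nm,G(*p),proj('top',G(*p)),proj('side',G(*p)))
E
```

```text
pad outer L,R
 [[ 0.6312 -0.076   0.1504  0.0039]
 [ 0.6379 -0.1208  0.1489  0.0101]]
pad inner L [[ 0.665  -0.0691  0.1446  0.0005]]
gate R front, back
 [[ 0.6974 -0.1354  0.1429  0.004 ]
 [ 0.7153 -0.1346  0.1477  0.0029]]
gate L front [[0.6659 0.0976 0.1362 0.0032]]
hinge cap corners L-back,R-front,L-front
 [[0.6773 0.1411 0.1517 0.0016]
 [0.6616 0.1174 0.1457 0.0028]
 [0.6549 0.1369 0.1542 0.0001]]
planes R end [[ 0.6964 -0.1376  0.146 ]
 [ 0.7174 -0.1354  0.146 ]]
hinge cap side z150 [[0.6697 0.1279 0.15  ]] top [[0.6678 0.1295 0.15  ]]
pad [ 0.6511 -0.0921  0.14  ] [[327.1613 219.3228]] [[311.6324 224.7288]]
end [ 0.6947 -0.1365  0.146 ] [[348.5792 198.059 ]] [[337.2566 215.8861]]
endb [ 0.7145 -0.1337  0.146 ] [[347.0661 188.6304]] [[339.3531 209.173 ]]
```

All of this fits a hinge at (0.6705, 0.1075) and yaw 8°. The pad then lies at (0.651, -0.092, 0.140), and its lip tops out at about z 0.150, so the lip stands up. Next I'll check reach along the whole arc with a slightly tilted, shut gripper.

```bash
cat >> h.py <<'E'
HG=np.array([.6705,.1075]); TH=np.radians(8)
def pose(phi,x,y,z,t,s=1,tip=.073):
    """gate opened by phi(deg); finger tip centre at gate-frame x,y,z; tilt t deg -> TCP pos, quat"""
    t=np.radians(t);Rz=Rn.from_euler('z',TH-np.radians(phi)).as_matrix()
    ax=np.array([np.sin(t),0,-np.cos(t)]);ay=np.array([0,s,0]);M=np.c_[ax,ay,np.cross(ax,ay)]
    p=np.array([x,y,z])-tip*ax
    return np.r_[HG,0]+Rz@p, Rn.from_matrix(Rz@M).as_quat()
E
python3 - <<'E'
from h import *
np.set_printoptions(precision=2,suppress=True)
print(arm.read_joint_positions())
for t in(0,10,15,20):
  for s in(1,-1):
    print(t,s)
    for phi,z in((0,.2),(0,.113),(15,.125),(30,.125),(45,.125),(60,.125),(75,.125),(88,.125),(88,.2)):
        q=arm.ik(*pose(phi,-.052,-.195,z,t,s)); print(phi,z,None if q is None else np.array(q))
E
```

```text
[-1.26  0.61 -0.01  1.42  0.01  1.1  -0.04]
0 1
0 0.2 [ 0.06  0.65  0.1   1.46 -0.07  1.04  1.88]
0 0.113 [ 0.13  0.74 -0.03  1.54  0.03  0.86  1.79]
15 0.125 [ 0.07  0.65  0.05  1.7  -0.04  0.79  1.58]
30 0.125 [-0.    0.59  0.1   1.84 -0.08  0.72  1.32]
45 0.125 [-0.1   0.55  0.14  1.95 -0.12  0.66  1.03]
60 0.125 [-0.23  0.52  0.19  2.02 -0.16  0.62  0.73]
75 0.125 [-0.37  0.51  0.23  2.04 -0.2   0.61  0.39]
88 0.125 [-0.49  0.53  0.27  2.02 -0.23  0.63  0.11]
88 0.2 [-0.54  0.42  0.34  1.93 -0.18  0.82  0.07]
0 -1
0 0.2 [-0.29  0.75  0.75  1.47 -0.53  1.14 -0.87]
0 0.113 [-0.26  0.84  0.69  1.56 -0.61  0.97 -0.81]
15 0.125 [-0.33  0.76  0.74  1.71 -0.63  0.92 -1.03]
30 0.125 [-0.49  0.78  0.94  1.85 -0.78  0.93 -1.14]
45 0.125 [-0.66  0.83  1.13  1.96 -0.92  0.99 -1.29]
60 0.125 [-0.77  0.79  1.13  2.03 -0.92  0.95 -1.62]
75 0.125 [-0.89  0.78  1.13  2.05 -0.91  0.93 -1.98]
88 0.125 [ 0.04  0.56 -0.5   2.    0.41  0.68  2.59]
88 0.2 [ 0.03  0.44 -0.47  1.92  0.26  0.85  2.74]
10 1
0 0.2 [ 0.08  0.57  0.08  1.62 -0.13  0.79  1.94]
0 0.113 [ 0.18  0.68 -0.07  1.7   0.    0.59  1.83
[... 2046 characters left out ...]
  0.24  0.5 ]
60 0.125 [-0.61  0.52  0.43  2.17  0.32  0.36  0.13]
75 0.125 [-0.74  0.56  0.45  2.09  0.23  0.53 -0.15]
88 0.125 [-0.82  0.61  0.46  1.99  0.13  0.69 -0.34]
88 0.2 [-0.84  0.49  0.48  1.91  0.16  0.88 -0.33]
20 -1
0 0.2 [-0.22  0.58  0.59  1.78 -0.76  0.66 -0.62]
0 0.113 [ 0.03  0.65  0.19  1.86 -0.64  0.38 -0.7 ]
15 0.125 [-0.07  0.57  0.24  2.01 -0.5   0.26 -1.12]
30 0.125 [-0.51  0.62  0.74  2.13 -1.04  0.34 -0.93]
45 0.125 [-0.85  0.76  1.13  2.19 -1.17  0.52 -1.14]
60 0.125 [-0.07  0.51 -0.34  2.15  0.96  0.62  2.62]
75 0.125 [-0.19  0.54 -0.35  2.08  0.81  0.77  2.39]
88 0.125 [-0.27  0.59 -0.35  1.97  0.68  0.89  2.22]
88 0.2 [-0.24  0.48 -0.39  1.89  0.58  1.04  2.35]
```

```bash
python3 - <<'E'
from h import *
np.set_printoptions(precision=3,suppress=True)
print(arm.read_time()); arm.move_gripper(0.0,20); print('grip',arm.read_time(),arm.read_opening())
arm.movep(*pose(0,-.050,-.195,.215,15)); print(arm.read_time())
arm.line_to(pose(0,-.050,-.195,.165,15)[0],0.1); print(arm.read_time())
p,q=pose(0,-.050,-.195,.165,15);print(p,arm.read_tool_pos(),q,arm.read_eef_rot(),arm.read_ft_force(),arm.read_joint_positions())
for n in('top','side'):
    im=snapshot(n); x0,y0=(280,150) if n=='top' else (270,140)
    cv2.imwrite(f'pics/{n}1.png',cv2.resize(im[y0:y0+110,x0:x0+110],None,fx=5,fy=5,interpolation=cv2.INTER_CUBIC))
E
```

```text
0.55
grip 1.3167 -0.0033938501628174825
4.225
4.875
[ 0.629 -0.095  0.236] [ 0.63  -0.095  0.236] [-0.042  0.607  0.055  0.791] [-0.043  0.607  0.055  0.792] [-0.185  0.321 -0.414] [ 0.102  0.588  0.063  1.729 -0.2    0.582  2.014]
```

View pics/side1.png

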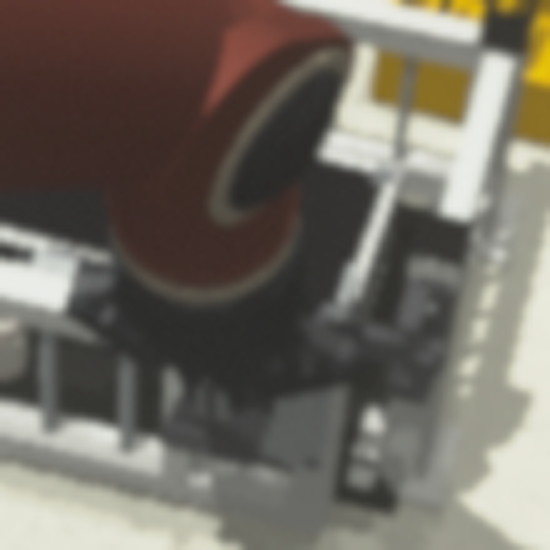

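View pics/top1.png

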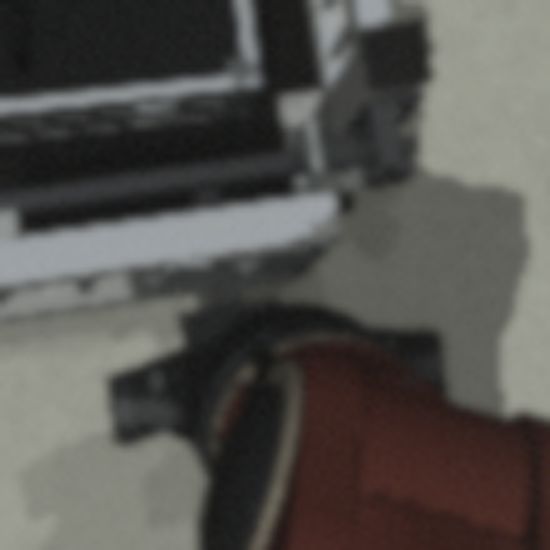

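The pictures show the shut fingers over the pad, just in front of the gate rail. The wrist hides the plate itself, so I'll feel down in small guarded steps.

```bash
cat >> h.py <<'E'
def F(n=3): return np.mean([arm.read_ft_force() for _ in range(n)],0)
E
python3 - <<'E'
from h import *
np.set_printoptions(precision=2,suppress=True)
f0=F(5); t0=arm.read_time(); print('f0',f0,t0)
z=.158; arm.line_to(pose(0,-.050,-.195,z,15)[0],0.05)
while z>.127:
    z-=.001; arm.line_to(pose(0,-.050,-.195,z,15)[0],0.02); f=F()-f0
    print(round(z,4),f,'%.2f'%arm.read_time(),np.round(arm.read_tool_pos()[2]-pose(0,-.05,-.195,z,15)[0][2],4))
    if abs(f[2])>4 or np.hypot(*f[:2])>3: break
np.save('f0.npy',f0)
E
```

```text
f0 [-0.12  0.24 -0.61] 4.975
0.157 [ 0.6  -0.33  1.49] 5.52 0.0001
0.156 [ 0.76 -0.04  1.38] 5.77 -0.0
0.155 [ 0.51 -1.27  0.93] 6.02 0.0001
0.154 [-0.13 -0.89  0.8 ] 6.27 0.0
0.153 [ 0.44 -1.44  0.73] 6.52 -0.0001
0.152 [0.26 0.28 0.95] 6.77 -0.0001
0.151 [-0.01 -0.44  1.76] 7.02 -0.0001
0.15 [0.38 0.5  2.09] 7.27 0.0
0.149 [ 1.03 -0.28  0.39] 7.52 -0.0
0.148 [0.43 0.18 1.05] 7.77 -0.0001
0.147 [ 0.29 -0.32  0.81] 8.02 -0.0001
0.146 [ 0.53 -0.33  0.61] 8.27 -0.0001
0.145 [0.65 0.27 1.17] 8.52 -0.0001
0.144 [ 0.96 -0.06  1.42] 8.77 -0.0001
0.143 [1.11 0.03 0.92] 9.02 -0.0001
0.142 [ 0.51 -0.42  2.23] 9.27 0.0
0.141 [0.49 0.1  1.62] 9.52 0.0001
0.14 [ 2.17 -0.55  1.34] 9.77 0.0
0.139 [-0.39 -0.29  1.33] 10.02 0.0
0.138 [ 0.73 -0.49  2.55] 10.27 -0.0001
0.137 [ 0.59 -1.75  1.67] 10.52 -0.0002
0.136 [ 0.49 -0.8   2.23] 10.77 -0.0002
0.135 [-1.01 -1.15  3.44] 11.02 -0.0001
0.134 [-0.53 -1.05  3.36] 11.27 -0.0001
0.133 [ 0.22 -1.59  2.25] 11.52 -0.0
0.132 [-0.33 -1.29  0.84] 11.77 -0.0
0.131 [-0.06 -1.74  2.49] 12.02 -0.0
0.13 [ 0.4  -0.56  3.01] 12.27 -0.0001
0.129 [-0.13 -1.61  2.73] 12.52 -0.0001
0.128 [-0.18 -0.24  1.68] 12.77 -0.0001
0.127 [-0.16 -0.78  2.5 ] 13.02 -0.0001
```

```bash
python3 - <<'E'
from h import *
np.set_printoptions(precision=2,suppress=True)
a=np.array([arm.read_ft_force()[2] for _ in range(8)]);print('indep?',a)
f0=np.load('f0.npy')
z=.127
while z>.098:
    z-=.001; arm.line_to(pose(0,-.050,-.195,z,15)[0],0.02); f=F(10)-f0
    print(round(z,4),f,'%.2f'%arm.read_time(),np.round(arm.read_tool_pos()[2]-pose(0,-.05,-.195,z,15)[0][2],4))
    if f[2]>6.3 or np.hypot(*f[:2])>4: break
E
```

```text
indep? [1.89 1.89 1.89 1.89 1.89 1.89 1.89 1.89]
0.126 [ 0.2  -0.9   1.86] 13.27 -0.0001
0.125 [-0.05 -0.9   2.57] 13.52 -0.0001
0.124 [ 0.48 -1.08  1.99] 13.77 -0.0001
0.123 [-0.39 -1.75  1.96] 14.02 -0.0
0.122 [-0.32 -1.05  2.46] 14.27 -0.0001
0.121 [ 0.06 -1.39  2.34] 14.52 -0.0001
0.12 [-0.06 -1.56  2.23] 14.77 -0.0001
0.119 [ 1.1  -2.05  1.92] 15.02 -0.0001
0.118 [ 0.66 -1.99  2.16] 15.27 -0.0
0.117 [ 0.47 -1.96  1.92] 15.52 -0.0001
0.116 [-0.02 -1.28  2.96] 15.77 -0.0
0.115 [-0.09 -0.61  4.31] 16.02 0.0002
0.114 [-0.51 -0.42  5.28] 16.27 0.0005
0.113 [-1.74 -1.36  9.31] 16.52 0.001
```

The force held at about 2 N, then rose to 9 N within 3 mm, which looks like the bar lifting and then meeting the hood. I'll back off 1 mm and try a gentle pull.

```bash
python3 - <<'E'
from h import *
np.set_printoptions(precision=2,suppress=True)
f0=np.load('f0.npy')
def G(k=4):
    o=[]
    for _ in range(k): arm.pause(.02);o.append(arm.read_ft_force())
    return np.mean(o,0)-f0
print('hold',G())
arm.line_to(pose(0,-.050,-.195,.1142,15)[0],0.02);print('backed',G(),arm.read_time())
Rz=Rn.from_euler('z',-TH)
phi=0
while phi<5.9:
    phi+=.5; p,q=pose(phi,-.050,-.195,.1142,15); arm.line_to(p,0.02,ori=q); f=G(2)
    print(phi,'gate-frame f',Rz.apply(f),'%.2f'%arm.read_time(),(arm.read_tool_pos()-p)*1e3)
    if np.hypot(*f[:2])>5.5 or f[2]>9: print('STOP');break
E
```

```text
hold [-1.29 -1.24  8.37]
backed [-0.86 -1.25  6.1 ] 16.9
0.5 gate-frame f [ 1.8  -1.36  5.06] 17.18 [0.9  0.12 0.54]
1.0 gate-frame f [ 1.47 -1.36  5.15] 17.47 [0.14 0.32 0.09]
1.5 gate-frame f [ 0.95 -0.01  5.09] 17.75 [-0.41  0.24 -0.2 ]
2.0 gate-frame f [ 0.81 -0.25  4.96] 18.03 [-0.39  0.25 -0.18]
2.5 gate-frame f [ 0.56 -0.47  4.1 ] 18.32 [-0.34  0.22 -0.17]
3.0 gate-frame f [1.14 0.06 4.25] 18.60 [-0.34  0.18 -0.14]
3.5 gate-frame f [1.01 0.44 4.38] 18.88 [-0.35  0.19 -0.17]
4.0 gate-frame f [0.3  0.99 3.64] 19.17 [-0.39  0.23 -0.18]
4.5 gate-frame f [0.47 0.7  2.75] 19.45 [-0.62  0.25 -0.38]
5.0 gate-frame f [0.24 1.11 2.87] 19.73 [-0.48  0.16 -0.26]
5.5 gate-frame f [0.01 1.26 3.24] 20.02 [-0.26  0.09 -0.1 ]
6.0 gate-frame f [0.77 1.62 2.89] 20.30 [-0.17  0.06 -0.02]
```

The pull takes only about 1 N and the pressing force is staying near 3 to 5 N. I'll check that the gate really follows.

```bash
python3 - <<'E'
from h import *
a=[snapshot(n)[y0:y0+130,x0:x0+170] for n,x0,y0 in(('top',205,120),('side',215,130))]
cv2.imwrite('pics/m2.png',cv2.resize(np.vstack(a),None,fx=3,fy=2.3,interpolation=cv2.INTER_CUBIC))
E
```

```text
(no output)
```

View pics/m2.png

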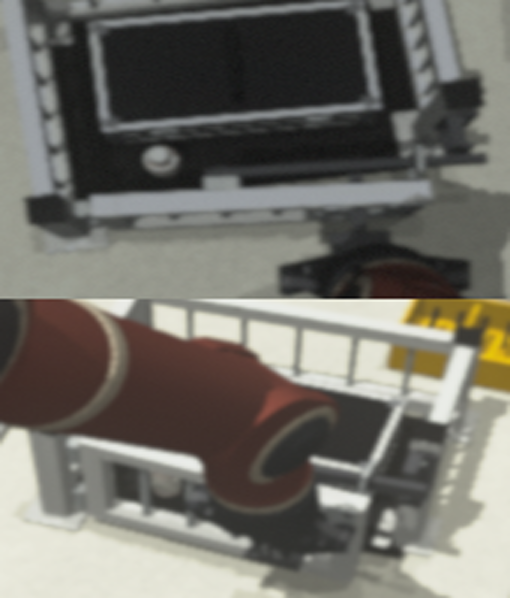

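The top view shows the rail has swung about 5–6° and the bar end is now in front of the catch, so the latch is clear. I'll swing on along the arc, with guards.

```bash
python3 - <<'E'
from h import *
np.set_printoptions(precision=2,suppress=True)
f0=np.load('f0.npy'); phi=6
while phi<46:
    phi+=2.5; p,q=pose(phi,-.050,-.195,.1142,15); arm.line_to(p,0.05,ori=q)
    o=[]
    for _ in range(2): arm.pause(.01);o.append(arm.read_ft_force())
    f=Rn.from_euler('z',-TH+np.radians(phi)).apply(np.mean(o,0)-f0)
    print(phi,f,'%.2f'%arm.read_time(),(arm.read_tool_pos()-p)*1e3)
    if np.hypot(*f[:2])>6 or f[2]>9: print('STOP');break
a=snapshot('top')[100:330,190:420];cv2.imwrite('pics/m3.png',cv2.resize(a,None,fx=2.5,fy=2.5))
E
```

```text
8.5 [-0.    1.11  2.85] 20.75 [-0.45  0.08 -0.18]
11.0 [-0.46  0.21  2.44] 21.10 [-0.26 -0.15 -0.12]
13.5 [-0.87 -0.38  2.62] 21.45 [-0.27 -0.21 -0.14]
16.0 [-0.51 -0.96  2.18] 21.80 [-0.3  -0.15 -0.18]
18.5 [ 0.04 -1.32  2.44] 22.15 [-0.27  0.03 -0.17]
21.0 [-0.4  -0.25  2.63] 22.50 [-0.18  0.11 -0.15]
23.5 [-1.03 -0.63  2.05] 22.85 [-0.11  0.16 -0.13]
26.0 [-0.64 -0.81  2.41] 23.20 [-0.07  0.14 -0.12]
28.5 [-0.44 -0.43  2.06] 23.55 [-0.08  0.12 -0.12]
31.0 [ 0.31 -0.4   3.31] 23.90 [-0.09  0.14 -0.13]
33.5 [ 0.17 -0.    2.07] 24.25 [-0.11  0.12 -0.12]
36.0 [-0.52 -0.39  1.91] 24.60 [-0.12  0.11 -0.13]
38.5 [-0.44 -0.7   2.03] 24.95 [-0.09  0.14 -0.12]
41.0 [-0.37 -0.74  2.59] 25.30 [-0.09  0.11 -0.11]
43.5 [-0.09 -0.57  1.86] 25.65 [-0.06  0.13 -0.1 ]
46.0 [-0.35 -0.36  2.44] 26.00 [-0.06  0.11 -0.1 ]
```

View pics/m3.png

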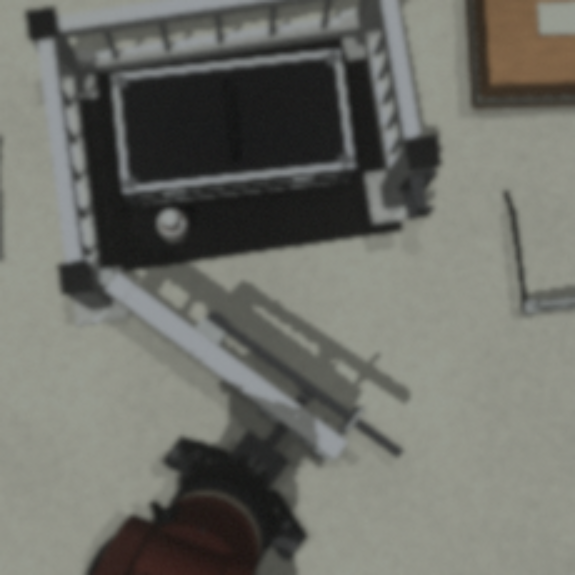

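The gate is at about 44°, as commanded, with bottle and case undisturbed. Continuing to about 87°, then releasing upwards.

```bash
python3 - <<'E'
from h import *
np.set_printoptions(precision=2,suppress=True)
f0=np.load('f0.npy'); phi=46
while phi<87.4:
    phi=phi+2.5 if phi<83 else phi+1.5
    p,q=pose(phi,-.050,-.195,.1142,15); arm.line_to(p,0.05,ori=q)
    o=[]
    for _ in range(2): arm.pause(.01);o.append(arm.read_ft_force())
    f=Rn.from_euler('z',-TH+np.radians(phi)).apply(np.mean(o,0)-f0)
    if phi>75 : print(phi,f,'%.2f'%arm.read_time(),(arm.read_tool_pos()-p)*1e3)
    if np.hypot(*f[:2])>4.5 or f[2]>9: print('STOP',phi,f);break
arm.pause(.2)
a=snapshot('top')[100:330,190:420];cv2.imwrite('pics/m4.png',cv2.resize(a,None,fx=2.5,fy=2.5))
print(phi)
E
```

```text
76.0 [-0.99 -0.79  2.55] 30.25 [ 0.02 -0.02 -0.05]
78.5 [-0.38 -0.31  2.18] 30.60 [-0.   -0.   -0.04]
81.0 [ 0.11 -0.44  2.91] 30.95 [ 0.03 -0.   -0.04]
83.5 [-0.81 -0.97  2.5 ] 31.30 [ 0.03 -0.02 -0.03]
85.0 [-0.35 -1.03  2.03] 31.57 [ 0.09 -0.   -0.  ]
86.5 [-0.27 -0.79  2.47] 31.85 [ 0.09  0.09 -0.04]
88.0 [-0.18 -0.7   2.33] 32.12 [ 0.09  0.12 -0.04]
88.0
```

View pics/m4.png

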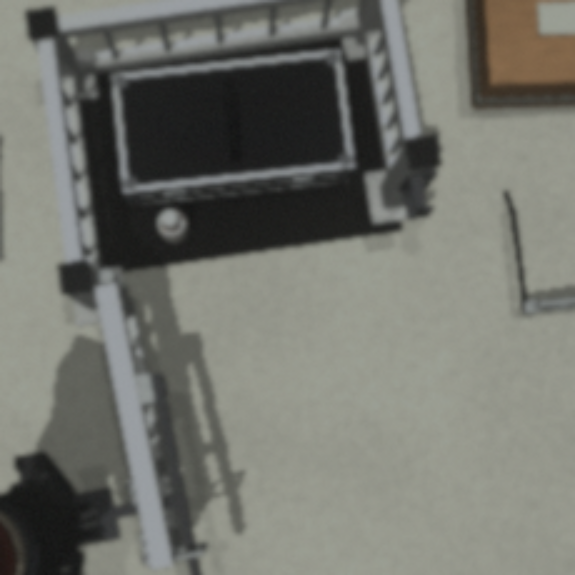

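The rail lies at about 87° to its shut direction. Now I'll lift the finger off slowly, then move clear and check.

```bash
python3 - <<'E'
from h import *
np.set_printoptions(precision=2,suppress=True)
f0=np.load('f0.npy')
for x,z,v in((-.050,.130,.03),(-.049,.145,.03),(-.048,.165,.04),(-.050,.26,.1)):
    p,q=pose(88,x,-.195,z,15); arm.line_to(p,v); print(z,arm.read_ft_force()-f0,arm.read_time())
p=arm.read_tool_pos(); print(p)
arm.line_to(p+np.array([-.03,.12,.03]),.15)
print(arm.read_time())
a=snapshot('top')[100:370,170:420];cv2.imwrite('pics/m5.png',cv2.resize(a,None,fx=2.2,fy=2.2))
a=snapshot('side');cv2.imwrite('pics/m5s.png',a)
E
```

```text
0.13 [ 0.64 -1.18  2.09] 33.05
0.145 [ 0.37 -0.77  0.56] 33.7
0.165 [-0.46 -0.62  0.84] 34.35
0.26 [ 0.78 -0.62  0.4 ] 35.45
[0.47 0.14 0.33]
36.45
```

View pics/m5.png

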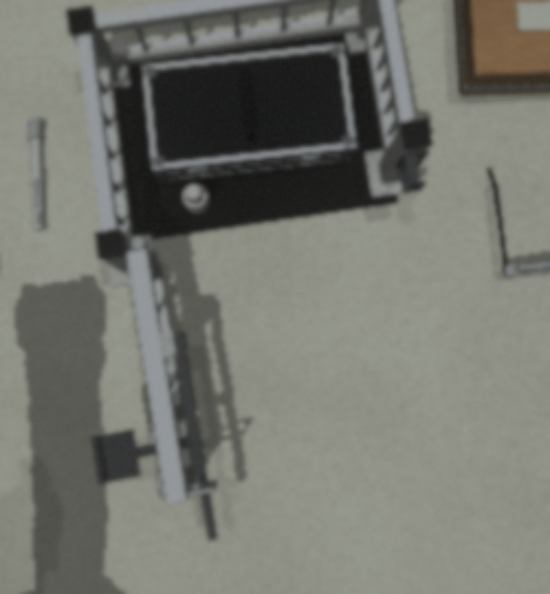

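View pics/m5s.png

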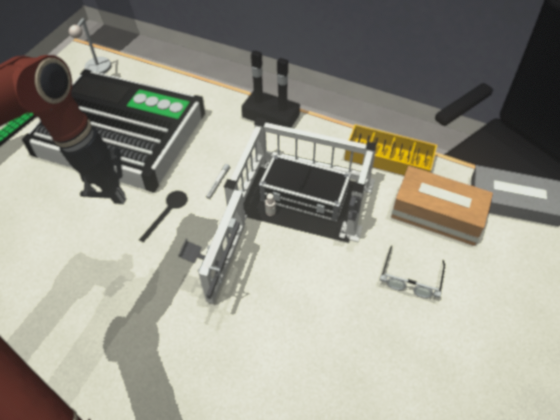

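The gate stands open, the pad is back out level at (117,456), and the arm is clear. I'll make a final numeric check of gate angle, pad height and undisturbed items, then hand in.

```bash
python3 - <<'E'
from h import *
np.set_printoptions(precision=4,suppress=True)
f=lambda p:np.array(p)/2.2+[170,100]
g=plane('top',f([[129,250],[147,248],[161,500],[185,496]]),.146)
e=g[2:].mean(0)-g[:2].mean(0);print('len',np.linalg.norm(e[:2]),'open deg',np.degrees(np.arctan2(-e[0],-e[1])-0)*-1 if 0 else np.degrees(np.arctan2(e[0],-e[1])), )
print('pad',plane('top',f([[117,456]]),.14),'expected at 87',pose(87,-.047,-.195,.14,0,tip=0)[0])
b=snapshot('top');a=cv2.imread('pics/top0.png');s=snapshot('side');s0=cv2.imread('pics/side0.png')
for nm,x,y,w,h in(('case',230,115,105,60),('bottle',248,180,20,20),('frame',385,165,80,65),('occl',140,200,35,90),('torch',178,148,18,60)):
    A,B=[cv2.cvtColor(i[y:y+h,x:x+w],cv2.COLOR_BGR2GRAY).astype(np.float32) for i in(a,b)]
    print(nm,cv2.phaseCorrelate(A,B,cv2.createHanningWindow((w,h),cv2.CV_32F)))
cv2.imwrite('pics/padS.png',cv2.resize(s[220:300,170:250],None,fx=6,fy=6,interpolation=cv2.INTER_CUBIC))
print(arm.read_time(),proj('side',pose(87,-.047,-.195,.14,0,tip=0)[0]))
E
```

```text
len 0.23218457671891085 open deg -81.39300008790809
pad [[0.4713 0.1216 0.14  ]] expected at 87 [0.4701 0.1164 0.14  ]
case ((0.10912907107714886, 0.020818963930150147), 1.1441849219946214)
bottle ((-0.429556679513583, -0.2561441492537906), 0.87176922082901)
frame ((-0.012012001682457196, -0.05935349251446098), 0.9653747932778465)
occl ((0.07091015923274213, 0.08670920500343726), 0.9704620941185657)
torch ((0.10438507450478163, -0.24757553534089993), 0.8691211682778818)
36.65 [[191.1253 252.275 ]]
```

View pics/padS.png

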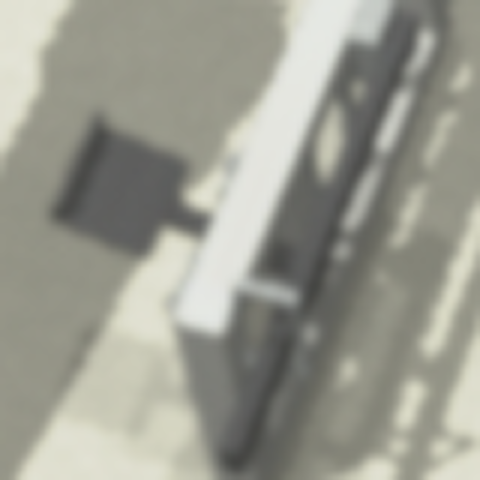

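```bash
python3 -c "
from h import *
print(ticket.finish_job(),arm.read_time())"
```

```text
the job is handed in; nothing more can be done
the job is handed in; nothing more can be done
```

The gate is open to about a right angle and the job is handed in, with the robot clear of everything at about 37 s of the 54 s allowed.

- **Latch:** I pressed the thumb piece down in 1 mm steps until the bar met the hood. The vertical force peaked at about 9 N, under the 14 N strain limit. I then backed off 1 mm and drew the gate out with 1–2 N.
- **Swing:** I kept the lever pressed while swinging the gate round, at about 2–3 N for most of the way, then eased the finger up so the lever sprang back.
- **Gate angle:** It was about 87° just before I let go, and measured about 89° afterwards, so it is at or near its 89° stop. The two readings differ by about 2°.
- **Lever:** The pad is back up and level. In the side view it is within 2 px of its expected rest position, and in the top view within about 5 mm.
- **Small things:** The case, trial frame and occluder show no shift (about 0.1 px or less). The torch shows 0.25 px and the bottle 0.5 px. I put both of those down to changed shadows rather than movement, but did not check further.

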